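# Fit the suction fan into an opened robot vacuum, outlet to the exhaust duct

## Task

Fit the spare suction fan lying on the bench into its cradle in the opened robot vacuum: turn it about its upright axis so that its side outlet points straight into the mouth of the exhaust duct, and lower it in until it sits flat on the cradle floor, letting go only when it is down rather than dropping it in. Leave the wheel unit, the roller brush and the screwdriver where they lie.

Things in the scene. Friction and masses are not known exactly. Their poses are not given: they have to be found in the camera images.
- fan: suction fan, loose, about 220 g, upright: flat black round housing 84 mm across, 26 mm high; on its middle a motor can, 44 mm diameter, from 26 to 62 mm height: grip there from above, any yaw. Origin on the can's axis at the underside, z up. An outlet snout with a pale lip runs along the fan's +x, off centre: 30 mm wide (y = +8 to +38 mm), ending at x = +60 mm, 2 to 24 mm above the underside
- fan_outlet (a point): centre of the open end of the fan's snout, at (60, 23, 13) mm in the fan's frame
- vacuum: round white robot vacuum, top cover off, does not move: 340 mm diameter, outer wall 68 mm high, insides at most 61 mm above the bench. Origin on the bench under its middle, z up, +x to its rear where the exhaust duct leaves; grey bumper at its front (-x). The fan's axis belongs at x = +40, y = -20 mm in this frame; fitted right, the fan's x axis points the same way as the vacuum's
- cradle (a point): centre of the cradle's flat grey floor, 28 mm above the bench; the fan's origin belongs here. White ribs 12 mm high ring it at 46 mm radius (4 mm play round the fan), open only to the duct, where straight cheeks 41 mm apart (y = +3 to +44 mm from the centre) take the 30 mm snout. A fan turned wrongly rides up on the ribs
- duct_mouth (a point): centre of the exhaust duct's mouth, 41 mm wide, 28 mm high, with a black rubber rim; the duct is a white box channel from the cradle to the vacuum's rear wall, roof 31 mm above the cradle floor. The mouth faces the cradle, 66 mm from its centre along the vacuum's x and 23.5 mm to +y; with the fan fitted the snout ends about 6 mm before it
- wheel_unit: bystander: a loose drive wheel unit, black treaded wheel 70 mm diameter with a grey gearbox, about 110 x 55 x 71 mm; origin at its underside
- roller_brush: bystander: a loose roller brush, orange core, black bristles, grey square ends, 172 mm long and 40 mm thick, lying along its own x; origin at its underside
- screwdriver: bystander: a loose screwdriver 200 mm long lying along its own x; origin at its underside
Not all that is in view belongs to the job. Leave any pink look-alike of the fan alone.

How it is judged:
By the outcome, as a careful person would: the job done as asked, in the order asked, and still so for the second after the job is handed in, with the robot touching nothing.
It also fails if it takes over 38 s, if anything falls off the work surface, if the arm or the gripper's body presses on something with over 40 N, if the wrist force passes 120 N, or if a joint passes its speed limit or range.

## Robot

A 6-joint arm with a two-finger parallel gripper is mounted at the origin on the work surface. World frame = base frame: x ahead of the robot, y to its left, z up, the work surface at z = 0. Lengths are in m, angles in rad, forces in N, time in s.
With the tool pointing down it reaches from about 0.35 to 0.775 m from the base axis. Payload 5.5 kg.
Tool frame: the origin (TCP) lies between the finger pads; the fingertips stand tips_ahead ahead of it and the grasp point (between the pads) lies 3 mm ahead of it (tips_ahead is the distance from the TCP to the fingertips, in m); z points along the fingers, y is the line along which they close (so a half turn about z gives the same grasp; the last joint's range is limited). The gripper opens to 85 mm and grips with 20 to 120 N. Pads are 22 mm wide; open, the fingers measure 114 mm over their backs; the gripper's body (76 mm by 85 mm) begins 54 mm behind the grasp point. The pads swing forward as they close: fully open they stand 13 mm farther back than shut.
Start: joints at [1.017, 0.313, 0.046, 1.304, 0, 1.431], TCP at [0.231, 0.526, 0.253] pointing down, gripper open.
Joint ranges: [-2.76, 2.76], [-0.86, 1.69], [-1.03, 1.26], [-2.2, 2.34], [-1.47, 1.5], [-3.14, 3.14]. Speed limits (rad/s): [2.57, 2.57, 3.14, 3.14, 3.14, 3.14].

## Interface

Orientations are given as a unit quaternion [w, x, y, z].
In Python, from cell import get_state, get_image, calibration, close_job, silhouettes, tips_ahead gives the robot as it stands.
- The arm moves only by the tool arm_command, never from a script. Its argument "steps" is a list that holds one entry, the list of rows, each a list of 6 numbers: the shift along the tool's x, y, z in mm, then the turn, a rotation vector about the tool's x, y, z in rad. A call has 1 to 20 rows; each row is the pose to reach, as a shift and turn from the pose commanded when the call began, along the tool's axes at that moment; what a row does not reach only later rows make up. A row lasts 1/10 s, in which the tool goes at most 50 mm and 8.59 degrees, less where a joint would pass 70% of its speed; a pose out of reach is approached as far as the arm can. A call with a gripper value outside its range is refused whole. "fingers" is the opening, from 0 (shut) to 1 (fully open), set as the call begins (left out, the last holds). The fingers move at their own pace and stop on an object; "newtons" is the grip in N (left out, the last holds). Time passes only in rows, so rows that repeat a pose let the fingers close. It gives the time, the measured TCP pose, the force, the opening and the grip force at its end, in the units of the state.
- get_state(): the state, without advancing time (a new reading comes with each control period).
- get_image(name): name is "scene" or "top" or "wrist"; returns the picture (384x512x3 uint8, blue, green, red); there is no depth.
- calibration(name): a dict with "camera_matrix" (3x3 intrinsics, pixels), "distortion" ([k1, k2, p1, p2, k3] as OpenCV has them; the pictures are not rectified), "view" (4x4, takes a point from world to camera coordinates). Camera axes: x right, y down, z forward; pixel columns grow to the right and rows downward; lengths in m; the calibration is good to about 2 mm. A picture is of the moment at which its call begins: read the wrist's pose just before it. calibration takes no time and is no camera call; for the wrist camera it gives the pose at the moment of the call.
- close_job(): hands the job in; it is judged then, once.
Trained networks look in the newest picture that a camera, given by its name, has taken for a name from the list of things; names that differ only in an ending like _2 or _b are one class to them, and where a whole thing is asked for, a point or a joint stands for the part that bears it (a point fixed in the world has none). Each returns a list of dicts, best first, with "p" (0 to 1); they miss things now and then, are a little off and sometimes report something else, mostly with a low value. They report only what shows in the picture. A call takes as long as a camera call. They do not tell look-alikes from the thing itself.
- silhouettes(camera, query): "mask" (384x512 bool, what is visible of it) and "point" ([column, row] in pixels, amid what is visible of it).
The state is a dict: "clock": time; "q": joint angles; "joint_velocities": joint speeds; "joint_torque": joint torques, N m; "tcp_pos": TCP position; "eef_rot": TCP orientation; "ft_force": force on the tool from outside, world axes, zero at the start; "ft_torque": the same for the moment, N m; "finger_gap": finger opening in m; "gripper_force": force on a finger pad.
Only numpy, scipy, OpenCV 4.12 (cv2) and the standard library are available. Lean on these libraries where they do the work, as an engineer would, in place of code of your own. Each camera call takes 0.05 s, during which the arm holds its last target. There are 200 camera calls.

## Working session

There is one attempt and no reset: what is moved stays moved. The work goes in short steps, Python scripts to look and compute and a tool call to move; the robot and the scene stay as the last step left them, time stands still between calls to the robot, and variables do not carry over. Pictures are saved under pics/ and viewed, at most 10 in all, crops included, and the job is handed in when it is done.

Besides the shell and the picture viewer there is one more tool, called after "Call:" as name(argument=value, ...) on one line, values as JSON. arm_command: Moves the arm, as the interface text tells. Its arguments: {"type":"object","properties":{"steps":{"type":"array","items":{"type":"array","items":{"type":"array","items":{"type":"number"}}}},"fingers":{"type":"number"},"newtons":{"type":"number"}},"required":["steps"]}

```bash
ls; mkdir -p pics
cat > h.py <<'E'
import numpy as np, cv2
from cell import *
def ray(cal,uv):
    K=np.array(cal["camera_matrix"]);d=np.array(cal["distortion"]);V=np.array(cal["view"])
    p=cv2.undistortPoints(np.array(uv,float).reshape(-1,1,2),K,d).reshape(-1,2)
    R=V[:3,:3];o=-R.T@V[:3,3]
    return o,np.c_[p,np.ones(len(p))]@R
def atz(cal,uv,z):
    o,r=ray(cal,uv); return o+r*((z-o[2])/r[:,2])[:,None]
def proj(cal,P):
    V=np.array(cal["view"]);P=np.array(P,float).reshape(-1,3)
    return cv2.projectPoints(P,cv2.Rodrigues(V[:3,:3])[0],V[:3,3],np.array(cal["camera_matrix"]),np.array(cal["distortion"]))[0].reshape(-1,2)
E
python3 - <<'E'
from h import *
s=get_state();print(s["clock"],s["tcp_pos"],s["eef_rot"],tips_ahead if not callable(tips_ahead) else tips_ahead())
for n in("top","scene"):
    im=get_image(n);cv2.imwrite(f"pics/{n}0.png",im);c=calibration(n)
    print(n,np.round(np.array(c["view"]),3).tolist())
    for q in("fan","vacuum","cradle","duct_mouth","fan_outlet"):
        for r in silhouettes(n,q):print(n,q,round(r["p"],2),np.round(r["point"]),r["mask"].sum(),np.round(atz(c,[r["point"]],.03),3).tolist())
a=cv2.imread("pics/top0.png")
cv2.imwrite("pics/a.png",cv2.resize(a,(800,600)))
E
```

```text
pics
0.0 [0.23095484 0.5260531  0.25239849] [-3.14610822e-04  2.05440418e-01  9.78669183e-01 -8.74946070e-04] 0.022
top [[-0.006, -1.0, 0.001, -0.114], [-0.988, 0.005, -0.155, 0.453], [0.155, -0.002, -0.988, 0.975], [0.0, 0.0, 0.0, 1.0]]
top fan 0.63 [345. 121.] 881 [[0.651, -0.367, 0.03]]
top fan 0.56 [334. 297.] 989 [[0.174, -0.319, 0.03]]
top vacuum 0.93 [138. 156.] 12885 [[0.556, 0.207, 0.03]]
top cradle 0.91 [143. 159.] 12807 [[0.546, 0.192, 0.03]]
top duct_mouth 0.59 [135. 155.] 12950 [[0.557, 0.213, 0.03]]
top fan_outlet 0.96 [345. 118.] 832 [[0.66, -0.368, 0.03]]
top fan_outlet 0.87 [336. 299.] 980 [[0.17, -0.324, 0.03]]
top fan_outlet 0.64 [308. 167.] 876 [[0.52, -0.259, 0.03]]
scene [[0.898, 0.44, -0.009, -0.376], [0.324, -0.675, -0.663, -0.199], [-0.297, 0.592, -0.749, 1.369], [0.0, 0.0, 0.0, 1.0]]
scene fan 0.96 [279. 286.] 1108 [[0.658, -0.377, 0.03]]
scene fan 0.93 [140. 207.] 743 [[0.186, -0.327, 0.03]]
scene fan 0.88 [251. 236.] 805 [[0.528, -0.274, 0.03]]
scene vacuum 0.85 [322. 134.] 5977 [[0.559, 0.214, 0.03]]
scene cradle 0.92 [318. 136.] 6067 [[0.551, 0.201, 0.03]]
scene cradle 0.21 [329. 238.] 811 [[0.724, -0.186, 0.03]]
scene duct_mouth 0.66 [320. 134.] 6016 [[0.554, 0.212, 0.03]]
scene fan_outlet 0.79 [279. 287.] 1073 [[0.66, -0.381, 0.03]]
scene fan_outlet 0.62 [252. 234.] 835 [[0.526, -0.267, 0.03]]
scene fan_outlet 0.57 [137. 208.] 752 [[0.179, -0.333, 0.03]]
```

View pics/a.png

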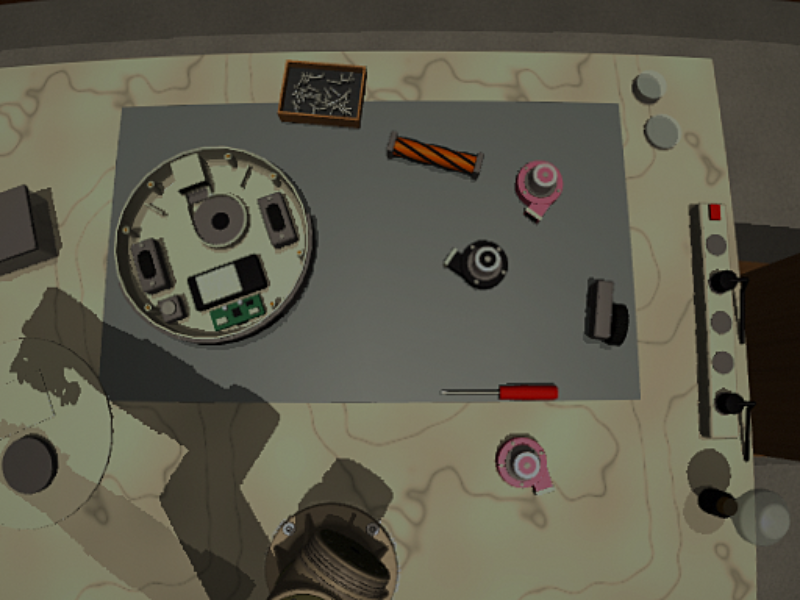

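Run:
```python
import cv2,numpy as np
a=cv2.imread("pics/top0.png");b=cv2.imread("pics/scene0.png")
f=lambda i:cv2.resize(i,(400,300),interpolation=cv2.INTER_CUBIC)
cv2.imwrite("pics/b.png",np.vstack([np.hstack([f(a[90:210,270:430]),f(b[190:325,180:360])]),np.hstack([f(a[80:230,40:240]),f(b[75:210,240:420])])]))
```

```text
(no output)
```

View pics/b.png

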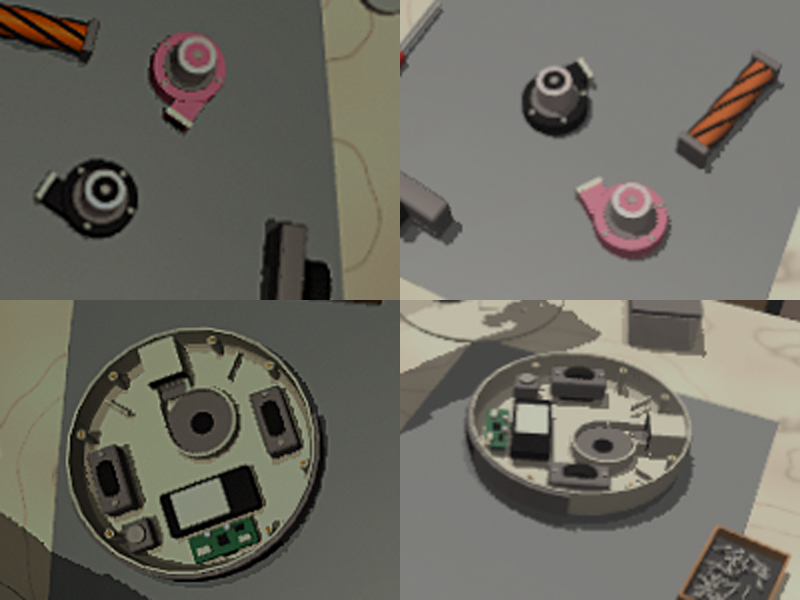

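The black fan at about (311,166) in the top picture is the one to use: it has a black housing and a pale lip, as described. The two pink ones at (345,118) and (334,297) are look-alikes. The crop confirms this: black fan with its snout pointing left (+y), and the duct at the vacuum's upper left.

Run:
```python
from h import *
from scipy.optimize import minimize
c=calibration("top")
print("can",atz(c,[[311.7,165.8]],.062),"lip",atz(c,[[288.6,164.5]],.02),"cradle",atz(c,[[141,141]],.028))
m=silhouettes("top","vacuum")[0]["mask"]
t=np.linspace(0,2*np.pi,120)
def cost(p):
    P=np.vstack([np.c_[p[0]+.17*np.cos(t),p[1]+.17*np.sin(t),0*t+z] for z in(0,.068)])
    h=cv2.convexHull(proj(c,P).astype(np.float32)); i=np.zeros(m.shape,np.uint8)
    cv2.fillConvexPoly(i,np.round(h*16).astype(np.int32),1,shift=4); i=i>0
    return (i^m).sum()
r=minimize(cost,[.55,.2],method="Nelder-Mead",options=dict(initial_simplex=[[.55,.2],[.58,.2],[.55,.23]]));print("vac",r.x,r.fun)
w=calibration("wrist");V=np.array(w["view"]);s=get_state()
from scipy.spatial.transform import Rotation as Ro
q=s["eef_rot"];R=Ro.from_quat([q[1],q[2],q[3],q[0]]).as_matrix()
print("cam in tool",R.T@(-V[:3,:3].T@V[:3,3]-s["tcp_pos"]));print(np.round(V[:3,:3]@R,3));print(np.round(R,3),w["camera_matrix"])
```

```text
can [[ 0.51673895 -0.26517605  0.062     ]] lip [[ 0.53016399 -0.20825449  0.02      ]] cradle [[0.59815134 0.19991134 0.028     ]]
vac [0.55224854 0.20660278] 302.0
cam in tool [ 0.08082379 -0.0011636  -0.12038429]
[[ 0.     1.     0.001]
 [-0.95   0.    -0.314]
 [-0.314 -0.001  0.95 ]]
[[-0.916  0.402  0.   ]
 [ 0.402  0.916  0.   ]
 [-0.     0.    -1.   ]] [[302.59445696   0.         253.49805258]
 [  0.         302.59445696 188.38188283]
 [  0.           0.           1.        ]]
```

Call:
arm_command(steps=[[[-580,-610,50,0,0,-1.4],[-580,-610,50,0,0,-1.4],[-580,-610,50,0,0,-1.4],[-580,-610,50,0,0,-1.4],[-580,-610,50,0,0,-1.4],[-580,-610,50,0,0,-1.4],[-580,-610,50,0,0,-1.4],[-580,-610,50,0,0,-1.4],[-580,-610,50,0,0,-1.4],[-580,-610,50,0,0,-1.4],[-580,-610,50,0,0,-1.4],[-580,-610,50,0,0,-1.4],[-580,-610,50,0,0,-1.4],[-580,-610,50,0,0,-1.4],[-580,-610,50,0,0,-1.4],[-580,-610,50,0,0,-1.4],[-580,-610,50,0,0,-1.4],[-580,-610,50,0,0,-1.4],[-580,-610,50,0,0,-1.4],[-580,-610,50,0,0,-1.4]]], fingers=1)

```text
clock: 2.65
tcp_pos: [0.5172, -0.2673, 0.2024]
eef_rot: [-0.0, -0.472, 0.882, 0.0]
ft_force: [0.1, 0.4, -0.2]
finger_gap: 0.0857
gripper_force: 0.0
```

```bash
cat >> h.py <<'E'
from scipy.optimize import minimize
def fanpts(x,y,yaw,z0=0.):
    t=np.linspace(0,2*np.pi,90);P=[]
    for r,z in((.042,0),(.042,.026),(.022,.026),(.022,.062)):P.append(np.c_[r*np.cos(t),r*np.sin(t),0*t+z])
    sn=np.array([[a,b,h] for a in(0.,.06) for b in(.008,.038) for h in(.002,.024)])
    R=np.array([[np.cos(yaw),-np.sin(yaw),0],[np.sin(yaw),np.cos(yaw),0],[0,0,1]])
    return [A@R.T+[x,y,z0] for A in(np.vstack(P[:2]),np.vstack(P[2:]),sn)],[A@R.T+[x,y,z0] for A in P]
def fitfan(c,m,p0,z0=0.):
    def cost(p):
        i=np.zeros(m.shape,np.uint8)
        for A in fanpts(p[0],p[1],p[2],z0)[0]:
            h=cv2.convexHull(proj(c,A).astype(np.float32));cv2.fillConvexPoly(i,np.round(h*16).astype(np.int32),1,shift=4)
        return ((i>0)^m).sum()
    p0=np.array(p0)
    return minimize(cost,p0,method="Nelder-Mead",options=dict(initial_simplex=[p0,p0+[.01,0,0],p0+[0,.01,0],p0+[0,0,.25]],xatol=1e-4,fatol=.5))
def drawfan(im,c,p,z0=0.):
    hs,cs=fanpts(*p,z0=z0)
    for A in cs+[hs[2][[4,5,7,6,4]]]:cv2.polylines(im,[np.round(proj(c,A)).astype(np.int32).reshape(-1,1,2)],False,(0,255,0),1)
E
python3 - <<'E'
from h import *
c=calibration("wrist");im=get_image("wrist");cv2.imwrite("pics/w1.png",im)
for r in silhouettes("wrist","fan"):
    if r["p"]<.3: continue
    f=fitfan(c,r["mask"],[.517,-.265,1.0]);print(r["p"],r["point"],r["mask"].sum(),f.x,f.fun)
    if f.fun<3000: drawfan(im,c,f.x)
ct=calibration("top");get_image("top")
for r in silhouettes("top","fan"):
    f=fitfan(ct,r["mask"],[.517,-.265,1.0]);print("top",r["p"],r["point"],r["mask"].sum(),f.x,f.fun)
cv2.imwrite("pics/w1o.png",im)
E
```

```text
0.93 [78.8, 163.0] 6995 [  0.86033333   0.105      -12.16666667] 6995.0
0.77 [257.7, 174.2] 5799 [ 0.51808681 -0.26546895  0.93929283] 338.0
top 0.61 [334.9, 295.6] 1021 [ 0.51718181 -0.26432629  0.99822772] 1965.0
```

View pics/w1o.png

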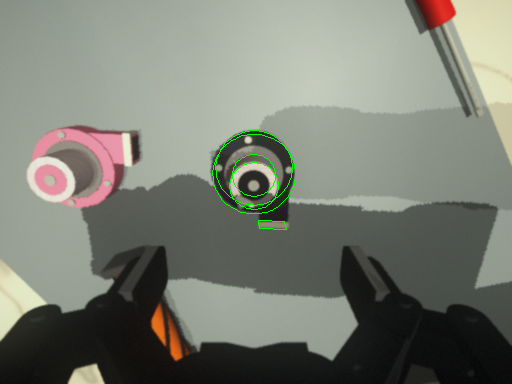

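Run:
```python
from h import *
from scipy.spatial.transform import Rotation as Ro
S=[]
for k in range(6):
    s=get_state();c=calibration("wrist");im=get_image("wrist")
    q=s["eef_rot"];R=Ro.from_quat([q[1],q[2],q[3],q[0]]).as_matrix();V=np.array(c["view"])
    o=-V[:3,:3].T@V[:3,3]
    f=None
    if k in(0,3):
        for r in silhouettes("wrist","fan"):
            f=fitfan(c,r["mask"],[.517,-.265,.95])
            if f.fun<1000: break
        print("fan world",f.x,"tool",R.T@(np.r_[f.x[:2],.045]-s["tcp_pos"]), np.degrees(np.arctan2(R[1,0],R[0,0])))
    S.append(np.r_[s["tcp_pos"],s["q"],o]);print(np.round(s["tcp_pos"],4),np.round(s["q"],4),np.round(o,4),np.round(R.T@(o-s["tcp_pos"]),4))
```

```text
fan world [ 0.51942174 -0.26653352  0.97614359] tool [ 0.00096064 -0.00410176  0.15852084] -123.41266917069196
[ 0.5166 -0.2636  0.2035] [-6.1040e-01  3.4140e-01 -3.6800e-02  1.1933e+00  4.0000e-04 -1.5980e+00] [ 0.4716 -0.3319  0.3238] [ 0.0818  0.     -0.1204]
[ 0.5168 -0.2637  0.2038] [-6.1020e-01  3.4110e-01 -3.6600e-02  1.1930e+00  2.0000e-04 -1.5981e+00] [ 0.4718 -0.3319  0.3241] [ 0.0817  0.     -0.1204]
[ 0.5169 -0.2638  0.2038] [-6.1030e-01  3.4120e-01 -3.6400e-02  1.1929e+00  2.0000e-04 -1.5982e+00] [ 0.4718 -0.3321  0.3242] [ 0.0818  0.     -0.1204]
fan world [ 0.5176715  -0.26656454  0.94042358] tool [ 0.00173565 -0.00183715  0.15883497] -123.40766373306053
[ 0.517  -0.2641  0.2038] [-6.1050e-01  3.4140e-01 -3.6100e-02  1.1928e+00  1.0000e-04 -1.5982e+00] [ 0.4719 -0.3323  0.3242] [ 8.170e-02  1.000e-04 -1.203e-01]
[ 0.5171 -0.2645  0.2038] [-6.1100e-01  3.4190e-01 -3.5600e-02  1.1927e+00  1.0000e-04 -1.5983e+00] [ 0.4719 -0.3327  0.324 ] [ 8.180e-02  1.000e-04 -1.203e-01]
[ 0.5171 -0.2647  0.2036] [-6.1130e-01  3.4220e-01 -3.5500e-02  1.1927e+00  1.0000e-04 -1.5983e+00] [ 0.4719 -0.3328  0.324 ] [ 0.0817  0.     -0.1204]
```

Call:
arm_command(steps=[[[1,-2,40,0,0,0],[1,-2,80,0,0,0],[1,-2,115,0,0,0],[1,-2,140,0,0,0],[1,-2,153,0,0,0],[1,-2,153,0,0,0],[1,-2,153,0,0,0]]])

```text
clock: 3.95
tcp_pos: [0.5187, -0.2675, 0.0512]
eef_rot: [0.0, -0.473, 0.881, -0.0]
ft_force: [-0.2, -0.4, 0.6]
finger_gap: 0.0851
gripper_force: 0.0
```

Call:
arm_command(steps=[[[0,0,0,0,0,0],[0,0,0,0,0,0],[0,0,0,0,0,0],[0,0,0,0,0,0],[0,0,0,0,0,0],[0,0,0,0,0,0],[0,0,0,0,0,0],[0,0,0,0,0,0]]], fingers=0.3, newtons=35)

```text
clock: 4.75
tcp_pos: [0.5187, -0.2675, 0.0516]
eef_rot: [0.0, -0.473, 0.881, -0.001]
ft_force: [-1.6, 0.2, 6.2]
finger_gap: 0.0429
gripper_force: 35.7
```

Call:
arm_command(steps=[[[0,0,-10,0,0,0],[0,0,-30,0,0,0],[0,0,-70,0,0,0],[-20,15,-110,0,0,0.05],[-50,39,-150,0,0,0.15],[-90,70,-158,0,0,0.25],[-125,98,-158,0,0,0.35],[-160,125,-158,0,0,0.45],[-195,153,-158,0,0,0.55],[-230,180,-158,0,0,0.6],[-265,207,-158,0,0,0.63],[-300,235,-158,0,0,0.63],[-325,254,-158,0,0,0.63],[-340,266,-158,0,0,0.63],[-340,266,-158,0,0,0.63],[-340,266,-158,0,0,0.63],[-340,266,-158,0,0,0.63],[-340,266,-158,0,0,0.63],[-340,266,-158,0,0,0.63],[-340,266,-158,0,0,0.63]]])

```text
clock: 6.75
tcp_pos: [0.4841, 0.1625, 0.2083]
eef_rot: [0.0, -0.177, 0.984, 0.0]
ft_force: [0.6, -0.5, -1.1]
finger_gap: 0.0435
gripper_force: 36.2
```

Run:
```python
from h import *
s=get_state();c=calibration("wrist");im=get_image("wrist");cv2.imwrite("pics/w2.png",im)
import pickle;pickle.dump((c,s["tcp_pos"],s["eef_rot"]),open("w2.pkl","wb"));print(s["tcp_pos"],s["eef_rot"],s["finger_gap"])
t=get_image("top");cv2.imwrite("pics/top2.png",t)
cv2.imwrite("pics/w2b.png",cv2.resize(im,(800,600)))
```

```text
[0.48406884 0.16250139 0.20833269] [ 2.61917394e-05 -1.76558707e-01  9.84290111e-01  1.75179789e-05] 0.04349643697685318
```

View pics/w2b.png

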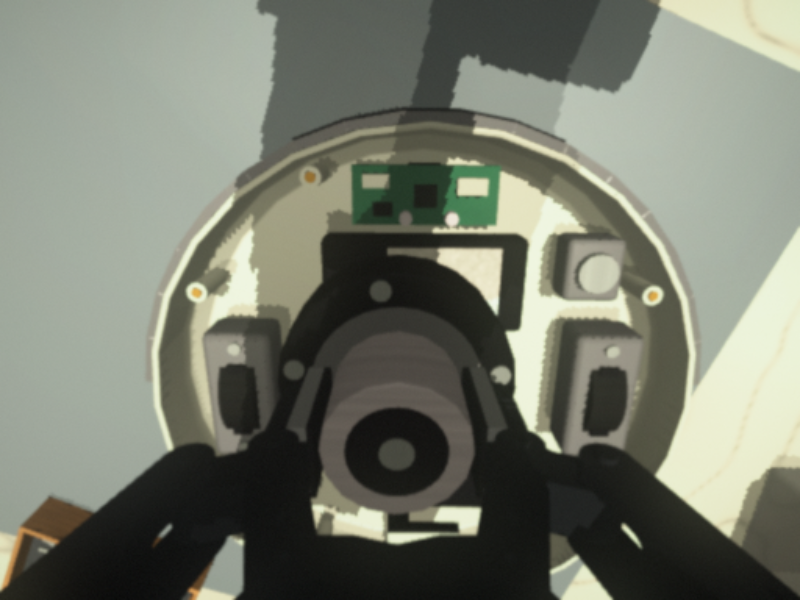

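The wrist view shows the vacuum's front (green board at (425,195)). The held fan hides the cradle, so I'll move toward the rear for a clear look.

Call:
arm_command(steps=[[[-40,0,0,0,0,0],[-85,0,0,0,0,0],[-130,0,0,0,0,0],[-170,0,0,0,0,0],[-200,0,0,0,0,0],[-210,0,0,0,0,0],[-210,0,0,0,0,0],[-210,0,0,0,0,0],[-210,0,0,0,0,0]]])

```text
clock: 7.75
tcp_pos: [0.6799, 0.2361, 0.2085]
eef_rot: [-0.0, -0.177, 0.984, 0.0]
ft_force: [1.2, -0.3, -2.7]
finger_gap: 0.043
gripper_force: 36.3
```

Run:
```python
from h import *
s=get_state();c=calibration("wrist");im=get_image("wrist");cv2.imwrite("pics/w3.png",im)
import pickle;pickle.dump((c,s["tcp_pos"],s["eef_rot"]),open("w3.pkl","wb"));print(s["tcp_pos"],s["eef_rot"],s["finger_gap"])
cv2.imwrite("pics/w3b.png",cv2.resize(im,(800,600)))
```

```text
[0.67988995 0.23610421 0.2084719 ] [-3.37324622e-04 -1.77099472e-01  9.84192899e-01  2.61381981e-05] 0.04304343572570831
```

View pics/w3b.png

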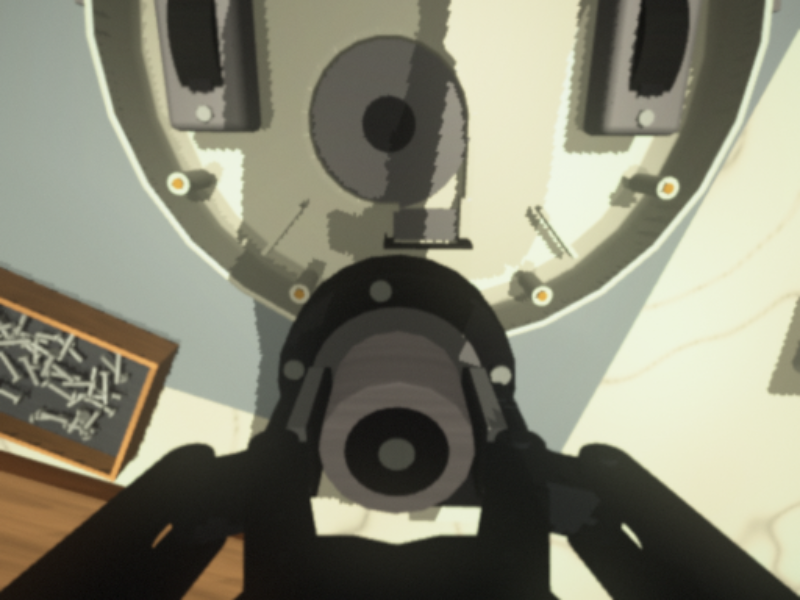

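Run:
```python
from h import *
import pickle
from scipy.spatial.transform import Rotation as Ro
c,p,q=pickle.load(open("w3.pkl","rb"));R=Ro.from_quat([q[1],q[2],q[3],q[0]]).as_matrix()
k=1.5625
g=lambda u,v,z:atz(c,[[u/k,v/k]],z)[0]
ang=lambda a,b:np.degrees(np.arctan2(*(b-a)[[1,0]]))
print("tool -x",np.degrees(np.arctan2(-R[1,0],-R[0,0])))
# right->left in image; perpendicular = vacuum x  (left=+y?)
for a,b,z in(((385,244),(471,244),.059),((178,183),(668,187),.06),((300,293),(543,295),.06),((395,209),(458,209),.028)):
    A,B=g(*a,z),g(*b,z);print("edge",A,B,np.linalg.norm(B-A),"yaw",ang(A,B)-90)
cr=g(389,124,.028);print("cradle hole",cr)
m=(g(385,244,.059)+g(471,244,.059))/2;print("mouth top mid",m)
im=cv2.imread("pics/w3.png")
for yaw in np.radians([20,]):
  pass
# can axis in tool
ct=g(397,454,p[2]-.0515+.062);print("can top",ct,"tool",R.T@(ct-p))
# grey disk extents
for a in((310,124),(467,124),(389,36)):print("r",np.linalg.norm(g(*a,.028)-cr), np.linalg.norm(g(*a,.04)-cr))
ct=calibration("top");r0=atz(ct,[[141,141]],.028);print(r0)
d=m-cr;print("angle mouth",np.degrees(np.arctan2(d[1],d[0]))-np.degrees(np.arctan2(23.5,66)),np.hypot(*d[:2]))
```

```text
tool -x 20.401719614086225
edge [0.66046333 0.22114384 0.059     ] [0.64302792 0.2679459  0.059     ] 0.04994422641942253 yaw 20.43212585731665
edge [0.66794666 0.10112088 0.06      ] [0.57448117 0.35822274 0.06      ] 0.27356382067744406 yaw 19.977970221333564
edge [0.70602533 0.18361374 0.06      ] [0.65639932 0.32048023 0.06      ] 0.14558563032893967 yaw 19.92998874607281
edge [0.64359798 0.22098562 0.028     ] [0.62968154 0.25833529 0.028     ] 0.039858071164998336 yaw 20.43533135730064
cradle hole [0.59731942 0.19995783 0.028     ]
mouth top mid [0.65174562 0.24454487 0.059     ]
can top [0.68103641 0.23602209 0.2189719 ] tool [-0.00103905 -0.00047483 -0.01050076]
r 0.04739646233038314 0.046893300531961064
r 0.04678244099874964 0.04666242819972659
r 0.04732158410199263 0.04666459217911513
[[0.59815134 0.19991134 0.028     ]]
angle mouth 19.726212204959356 0.07035776998128099
```

The cradle hole is at (389,124) and the mouth rim at row 244, x 385–471. That puts the cradle at (0.597, 0.200) with yaw about 20.1°. The fan already points to about 20°.

Call:
arm_command(steps=[[[35,-2,0,0,0,0],[70,-4,0,0,0,0],[88,-5,0,0,0,0],[91,-5,10,0,0,0],[91,-5,40,0,0,0],[91,-5,70,0,0,0],[91,-5,88,0,0,0],[91,-5,95,0,0,0],[91,-5,95,0,0,0],[91,-5,95,0,0,0],[91,-5,95,0,0,0]]])

```text
clock: 8.9
tcp_pos: [0.5983, 0.2002, 0.1148]
eef_rot: [0.001, -0.177, 0.984, 0.0]
ft_force: [-0.5, 1.0, -1.9]
finger_gap: 0.0433
gripper_force: 36.3
```

Run:
```python
from h import *
from scipy.spatial.transform import Rotation as Ro
s=get_state();c=calibration("wrist");im=get_image("wrist");t=get_image("top");sc=get_image("scene")
p=np.array(s["tcp_pos"]);q=s["eef_rot"];R=Ro.from_quat([q[1],q[2],q[3],q[0]]).as_matrix()
print(p,q,"fan axis",p+R@[-.001,-.0005,0],s["ft_force"])
f=lambda i,r:cv2.resize(i,r,interpolation=cv2.INTER_CUBIC)
cv2.imwrite("pics/w4.png",np.hstack([f(im,(400,300)),f(sc[75:210,240:420],(400,300))]))
```

```text
[0.59830951 0.2002489  0.11478604] [ 1.38382735e-03 -1.77162372e-01  9.84180661e-01  7.01356941e-05] fan axis [0.59942109 0.200129   0.11478896] [-0.48866501  0.96634737 -1.9060491 ]
```

View pics/w4.png

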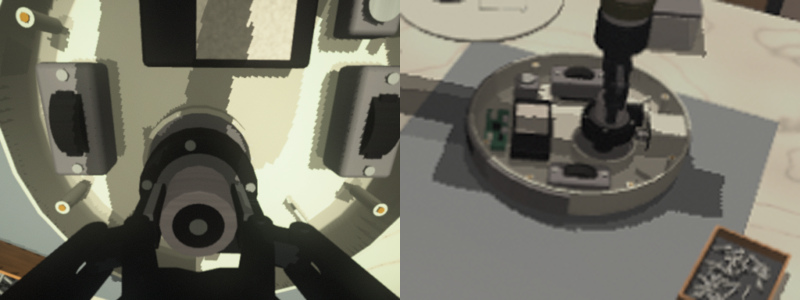

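The fan is over the cradle and aligned with it. Its axis is about 2 mm too far to the rear, so I'll correct that and lower it.

Call:
arm_command(steps=[[[2,0,5,0,0,0],[2,0,12,0,0,0],[2,0,18,0,0,0],[2,0,23,0,0,0],[2,0,27,0,0,0],[2,0,30,0,0,0],[2,0,32,0,0,0],[2,0,33,0,0,0],[2,0,33,0,0,0],[2,0,33,0,0,0]]])

```text
clock: 10.05
tcp_pos: [0.5954, 0.1993, 0.0805]
eef_rot: [0.0, -0.177, 0.984, 0.0]
ft_force: [-0.4, 0.1, -2.0]
finger_gap: 0.0431
gripper_force: 36.3
```

Call:
arm_command(steps=[[[0,0,0.5,0,0,0],[0,0,1,0,0,0],[0,0,1.5,0,0,0],[0,0,1.5,0,0,0],[0,0,1.5,0,0,0]]])

```text
clock: 10.55
tcp_pos: [0.5955, 0.1994, 0.0796]
eef_rot: [0.0, -0.177, 0.984, 0.0]
ft_force: [-2.4, -0.1, 5.7]
finger_gap: 0.0434
gripper_force: 36.9
```

It is touching the floor at the expected height (TCP z 0.0796), so I'll release and retreat upward.

Call:
arm_command(steps=[[[0,0,0,0,0,0],[0,0,0,0,0,0],[0,0,0,0,0,0],[0,0,0,0,0,0],[0,0,0,0,0,0],[0,0,0,0,0,0]]], fingers=0.72)

```text
clock: 11.15
tcp_pos: [0.5953, 0.1993, 0.0787]
eef_rot: [-0.0, -0.177, 0.984, 0.0]
ft_force: [0.5, -0.3, -0.3]
finger_gap: 0.0614
gripper_force: 0.0
```

Call:
arm_command(steps=[[[0,0,-10,0,0,0],[0,0,-30,0,0,0],[0,0,-60,0,0,0],[0,0,-100,0,0,0],[-20,0,-130,0,0,0],[-60,0,-130,0,0,0],[-90,0,-130,0,0,0],[-95,0,-130,0,0,0],[-95,0,-130,0,0,0],[-95,0,-130,0,0,0]]])

```text
clock: 12.15
tcp_pos: [0.6834, 0.2322, 0.2088]
eef_rot: [-0.001, -0.177, 0.984, -0.0]
ft_force: [-0.4, 0.5, -0.1]
finger_gap: 0.0613
gripper_force: 0.0
```

Run:
```python
from h import *
s=get_state();c=calibration("wrist");im=get_image("wrist");cv2.imwrite("pics/w5.png",im);sc=get_image("scene")
print(s["clock"],s["tcp_pos"],s["finger_gap"],s["ft_force"])
for r in silhouettes("wrist","fan"):
    f=fitfan(c,r["mask"],[.598,.2,.35],.028);print(r["p"],r["point"],f.x,f.fun,r["mask"].sum())
o=im.copy();drawfan(o,c,[.5973,.2,np.radians(20.1)],.028)
k=lambda i:cv2.resize(i,(400,300),interpolation=cv2.INTER_CUBIC)
cv2.imwrite("pics/w5o.png",np.vstack([np.hstack([k(im[0:216,110:398]),k(o[0:216,110:398])]),np.hstack([k(sc[75:210,240:420]),k(im)])]))
```

```text
12.15 [0.68344128 0.23217273 0.20879106] 0.061261145059751596 [-0.39348121  0.50770491 -0.06696704]
0.75 [259.3, 76.9] [0.59668301 0.19873012 0.32613558] 353.0 8965
```

View pics/w5o.png

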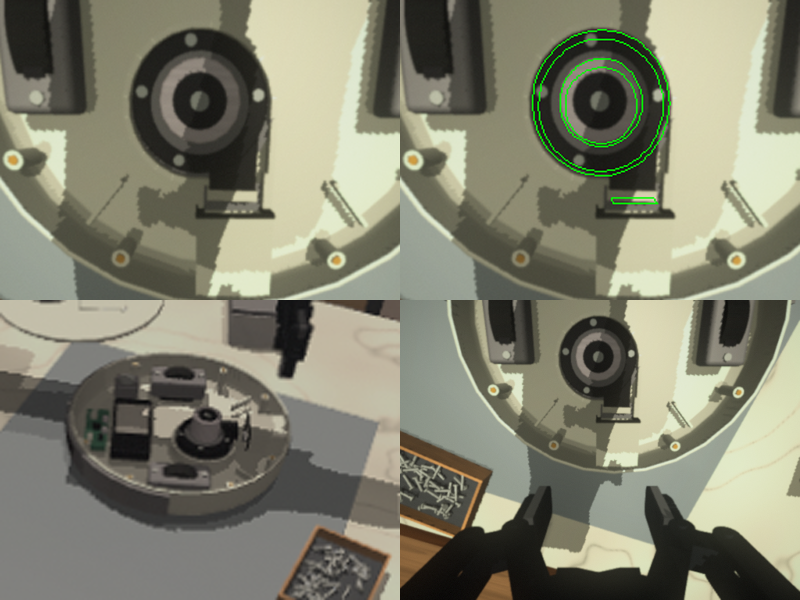

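The fan sits in the ribs. Its lip (633,200) lies parallel to and just before the duct rim (635,213), and the model overlay at floor height matches. I'll hand it in.

```bash
python3 -c "
from cell import close_job;print(close_job())"
```

```text
the job is handed in; nothing more can be done
None
```

The fan is in its cradle, flat on the floor with its outlet lined up to the duct mouth (within about 2° and 2 mm in the last picture); it was let go only once down, the bystanders were not touched, and the job was handed in at about 12 s.

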